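Park and lock the stuck carriage of a mandoline slicer

ROBOT

A 7-joint arm with a two-finger parallel gripper is mounted at the origin on a cart in front of the work surface, level with it; the furniture and walls round the work are solid. World frame = base frame: x ahead of the robot, y to its left, z up, the work surface at z = 0. Lengths are in m, angles in rad, forces in N, time in s.
With the tool pointing down it reaches from about 0.425 to 0.875 m from the base axis. Payload 8.4 kg.
Tool frame: the origin (TCP) lies midway between the tips of the shut fingers; the grasp point (between the pads) lies 19 mm behind it; z points along the fingers, y is the line along which they close (so a half turn about z gives the same grasp; the last joint's range is limited). The gripper opens to 85 mm and grips with 20 to 120 N. Pads are 22 mm wide; open, the fingers measure 114 mm over their backs; the gripper's body (76 mm by 85 mm) begins 54 mm behind the grasp point. The pads swing forward as they close: fully open they stand 13 mm farther back than shut.
Start: joints at [1.183, 0.333, 0.04, 1.465, -0.013, 1.343, -0.059], TCP at [0.185, -0.623, 0.231] pointing down, gripper open.
Joint ranges: [-2.58, 2.58], [-0.38, 2.09], [-1.3, 1.39], [0.25, 2.4], [-1.5, 4.64], [0.08, 2.09], [-2.65, 2.65]. Speed limits (rad/s): [2.22, 2.22, 2.79, 2.79, 3.14, 3.14, 3.14].

INTERFACE

Orientations are given as a unit quaternion [x, y, z, w].
In Python, from station import manip gives the robot as it stands.
- The arm moves only by the tool jog_arm, never from a script. Its argument "commands" is a list of rows, each a list of 3 entries, a list of its own where there are three numbers: the finger opening in mm, from 0 to 85.4, then the shift along the tool's x, y, z scaled (see below), then the turn, a rotation vector about the tool's x, y, z scaled (see below). A call has exactly 5 rows; each row shifts and turns the commanded pose from where the row before left it, along the tool's axes as they then stand; what a row does not reach is not made up. The controller multiplies each number of a shift by 500 mm and each number of a turn by 2 pi rad. A row lasts 1/8 s, in which the tool goes at most 62.5 mm and 10.7 degrees, less where a joint would pass 70% of its speed; a pose out of reach is approached as far as the arm can. A call with a number of a shift or a turn outside -1 to 1 is refused whole. A call with a gripper value outside its range is refused whole. The fingers move at their own pace and stop on an object; "force" is the grip in N (left out, the last holds). Time passes only in rows, so rows that do not move let the fingers close, or fill a call up. It gives the time, the measured TCP pose, the force, the opening and the grip force at its end, in the units of the state.
- manip.state(): the state, without advancing time (a new reading comes with each control period).
- manip.read_camera(name): name is "scene" or "top" or "wrist"; returns a dict with "img" (400x640x3 uint8, red, green, blue), "fx", "fy", "cx", "cy" (pixels), "R" (3x3) and "t" (3): a world point X has camera coordinates R X + t. Camera axes: x right, y down, z forward; pixel columns grow to the right and rows downward; lengths in m; the calibration is good to about 2 mm. A picture is of the moment at which its call begins. There is no depth.
- manip.hand_in(): hands the job in; it is judged then, once.
The state is a dict: "time": time; "joint_positions": joint angles; "qd": joint speeds; "effort": joint torques, N m; "tcp_pos": TCP position; "eef_rot": TCP orientation; "contact_force": force on the tool from outside, world axes, zero at the start; "wrist_torque": the same for the moment, N m; "width": finger opening in m; "gripper_force": force on a finger pad.
Only numpy, scipy, OpenCV 4.12 (cv2) and the standard library are available. Lean on these libraries where they do the work, as an engineer would, in place of code of your own. Each camera call takes 0.05 s, during which the arm holds its last target. There are 200 camera calls.

TASK

Park the mandoline for storage: its food-holder carriage is gummed up on the rails, so work it loose, run it fully home towards the parking end until it rests on the stop you cannot see inside the rail, then turn the knob on the carriage clockwise as far as it goes to lock it there and let go. Do not force or ram it: keep the push under 20 newtons or so, and leave everything else on the worktop where it is.

Things in the scene. Friction and masses are not known exactly. Their poses are not given: they have to be found in the camera images.
- slicer: Mandoline slicer, fixed on the worktop: two aluminium rails, steel plate between, black end blocks 57 mm high; 370 x 158 mm plus a carrying loop at its -y end. Origin on the worktop under its middle; +y along the rails to the parking end, +x across them, away from the robot. Rail tops z = 54 mm.
- carriage: Black food-holder carriage, 136 mm across, 90 mm along the rails, top at 69 mm (78 round the knob stem). Slides only along the slicer's y. Origin at worktop height under the knob axis, at slicer y = -90 to -70 mm at first. Runs free at 2 N; somewhere 20 to 75 mm on it sticks: over 10 mm the push needed climbs to 5 to 10 N, then it jumps free.
- parking_end (a point): Top middle of the end block at the parking end (slicer y = 166 mm, z = 57 mm). Carriage stops before it: parked, its origin is at slicer y = 45 to 107 mm, differing from slicer to slicer. Hidden in the front rail there are a buffer (5 N per mm, 6 mm give) and a hard stop. More than 20 N on the stop or on the lock slot does damage.
- lock_knob (a joint): Turn of the lock knob, rad: 0 unlocked, 1.2 locked; positive is clockwise seen from above. It drives a bolt into a slot in the front rail, found only where the carriage rests on the buffer or presses it by up to 3 mm; elsewhere the knob is blocked at about 0.2. Turns easily, stays where left.
- knob_grip (a point): Grip point of the lock knob on its vertical axis, 103 mm above the worktop. A black bar 54 mm long, 16 mm thick, z = 86 to 117 mm; unlocked it lies across the rails, so fingers close on it along the rails. Site x lies along the bar and turns with it.
- salt_shaker: clear salt shaker with a steel cap, 44 mm across, 90 mm tall, close behind the slicer; origin under its middle
- teaspoon: steel teaspoon, 137 mm long, lying in front of the slicer; origin under its middle
- packet: flat biscuit packet, 185 x 68 x 14 mm, on the left; origin under its middle
- timer: white and black kitchen timer, 62 mm across, 54 mm tall, on the right; origin under its middle
- spice_jar: glass spice jar with a green cap, 46 mm across, 106 mm tall, on the right; origin under its middle
- scoop: steel coffee scoop, 96 mm long, on the left; origin under its middle

How it is judged:
By the outcome, as a careful person would: the job done as asked, in the order asked, and still so for the second after the job is handed in, with the robot touching nothing.
It also fails if it takes over 58 s, if anything falls off the work surface, if the arm or the gripper's body presses on something with over 40 N, if the wrist force passes 120 N, or if a joint passes its speed limit or range.

## Working session

There is one attempt and no reset: what is moved stays moved. The work goes in short steps, Python scripts to look and compute and a tool call to move; the robot and the scene stay as the last step left them, time stands still between calls to the robot, and variables do not carry over. Pictures are saved under pics/ and viewed, at most 10 in all, crops included, and the job is handed in when it is done.

Besides the shell and the picture viewer there is one more tool, called after ">>>" in YAML: its name, and indented under it one key for each argument. jog_arm: Moves the arm, as the interface text tells. Its arguments: {"type":"object","properties":{"commands":{"type":"array","items":{"type":"array"}},"force":{"type":"number"}},"required":["commands"]}

```bash
mkdir -p pics; python3 - <<'E'
from station import manip
import cv2,numpy as np
for n in("top","scene"):
    c=manip.read_camera(n);cv2.imwrite(f"pics/{n}0.png",c["img"][:,:,::-1]);print(n,c["fx"],c["fy"],c["cx"],c["cy"],np.round(c["R"],4).tolist(),np.round(c["t"],4).tolist())
s=manip.state();print(s)
E
```

```text
top 368.82205530350893 368.82205530350893 329.5253643042217 198.12639347359274 [[0.0463, -0.9989, 0.0051], [-0.9765, -0.0464, -0.2103], [0.2103, 0.0048, -0.9776]] [-0.0067, 0.5072, 1.0579]
scene 453.36163311658544 453.36163311658544 319.3197923625231 195.2985193102096 [[-0.7497, -0.6618, -0.0007], [-0.4413, 0.5007, -0.7447], [0.4932, -0.558, -0.6674]] [0.3928, 0.3103, 1.4117]
{'time': 0.1, 'joint_positions': array([ 1.18280851,  0.33384541,  0.03991563,  1.46616564, -0.01343231,
        1.34331834, -0.05848489]), 'qd': array([ 0.00024111, -0.00264046,  0.00030873, -0.00067345,  0.00139128,
       -0.00104186,  0.00078669]), 'effort': array([ 5.13220875e-03, -6.60006881e+01,  1.37106936e+00, -4.06466603e+01,
        1.71464944e-02,  8.93425226e-03,  6.02766409e-05]), 'tcp_pos': array([ 0.18495859, -0.62270039,  0.23051586]), 'eef_rot': array([ 9.89596455e-01,  1.43869092e-01, -1.45459704e-04, -7.20569420e-04]), 'contact_force': array([ 0.62301689, -0.19587608,  0.27578281]), 'wrist_torque': array([ 0.01493588,  0.00451475, -0.0267095 ]), 'gripper_force': 0.0, 'width': 0.08531708823915583}
```

View pics/top0.png

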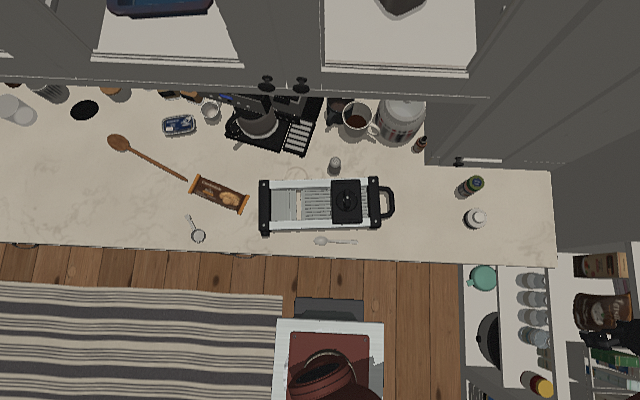

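View pics/scene0.png

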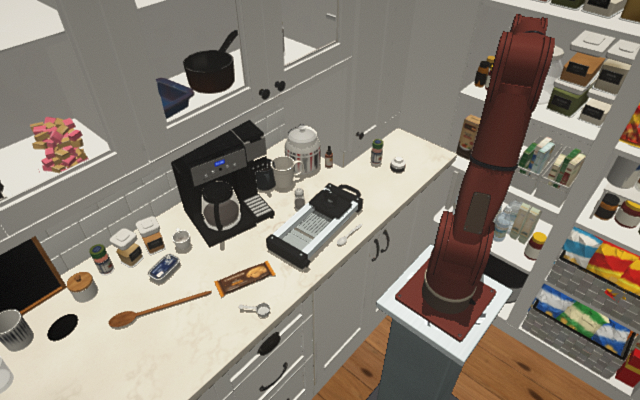

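The top view shows the slicer at cols 258–395, rows 176–237. The loop (-y end) is at right, the parking end block at about (264,207), and the carriage and knob at about (347,199). The shaker is at (335,165) and the spoon at (335,241).

```bash
cat > h.py <<'E'
from station import manip
import cv2,numpy as np
from scipy.spatial.transform import Rotation as Ro
def cam(n,name=None):
    c=manip.read_camera(n)
    if name: cv2.imwrite(f"pics/{name}.png",c["img"][:,:,::-1])
    return c
def ray(c,u,v,z):
    R=np.array(c["R"]);t=np.array(c["t"]);o=-R.T@t
    d=R.T@np.array([(u-c["cx"])/c["fx"],(v-c["cy"])/c["fy"],1]);return o+d*(z-o[2])/d[2]
def proj(c,X):
    p=np.array(c["R"])@X+np.array(c["t"]);return [c["fx"]*p[0]/p[2]+c["cx"],c["fy"]*p[1]/p[2]+c["cy"]]
E
python3 - <<'E'
from h import *
c=cam("top");g=c["img"].max(2)
m=(g<60).astype(np.uint8);m[:165]=0;m[245:]=0;m[:,:250]=0;m[:,400:]=0
n,l,st,ce=cv2.connectedComponentsWithStats(m)
for i in range(1,n):
    if st[i][4]>60:
        r=cv2.minAreaRect(np.argwhere(l==i)[:,::-1].astype(np.float32));print(st[i],ce[i],r)
        for p in cv2.boxPoints(r): print("  ",p.round(1),ray(c,*p,.057).round(4))
im=cv2.resize(c["img"][160:250,250:400],None,fx=5,fy=5,interpolation=cv2.INTER_CUBIC);cv2.imwrite("pics/c1.png",im[:,:,::-1])
E
```

```text
[367 176  28  53 794] [377.43198992 202.14609572] ((380.48272705078125, 201.70689392089844), (51.968990325927734, 26.601078033447266), 86.633544921875)
   [365.7 176.5] [ 0.5786 -0.0898  0.057 ]
   [392.2 175. ] [ 0.5875 -0.1706  0.057 ]
   [395.3 226.9] [ 0.4286 -0.1813  0.057 ]
   [368.7 228.4] [ 0.4203 -0.1029  0.057 ]
[259 180  13  56 606] [264.30528053 207.32673267] ((265.0, 207.5), (55.0, 12.0), 90.0)
   [259. 180.] [0.5523 0.2335 0.057 ]
   [271. 180.] [0.5541 0.1972 0.057 ]
   [271. 235.] [0.3873 0.1839 0.057 ]
   [259. 235.] [0.3857 0.2191 0.057 ]
[ 330  180   33   44 1307] [345.86993114 201.58454476] ((346.0, 201.5), (43.0, 32.0), 90.0)
   [330. 180.] [0.5626 0.0183 0.057 ]
   [362. 180.] [ 0.5672 -0.0789  0.057 ]
   [362. 223.] [ 0.4355 -0.0825  0.057 ]
   [330. 223.] [0.431  0.0122 0.057 ]
```

View pics/c1.png

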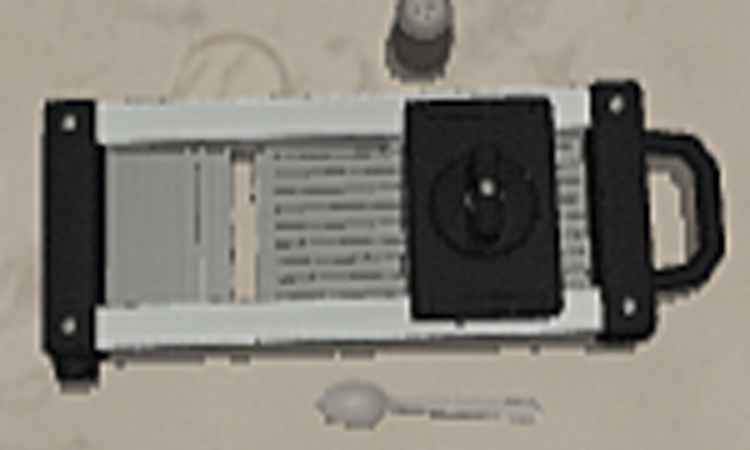

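The crop shows the four screws on the end blocks and the knob's white dot at crop (487,187).

```bash
python3 - <<'E'
from h import *
c=cam("top")
f=lambda u,v,z:ray(c,250+u/5-.4,160+v/5-.4,z)
P=[f(69,122,.057),f(69,326,.057),f(616,104,.057),f(629,305,.057)]
k=f(487,187,.117);print(np.round(P,4).tolist(),k.round(4))
a=(P[0]+P[1])/2;b=(P[2]+P[3])/2;ax=a-b;print(np.linalg.norm(ax),"mid",(a+b)/2)
th=np.arctan2(ax[1],ax[0]);x1=P[0]-P[1]+P[2]-P[3];th2=np.arctan2(x1[1],x1[0])+np.pi/2
print("axis angle",th,th2)
t=(th*333+th2*158)/491;d=np.array([np.cos(t),np.sin(t),0]);print(d,"knob s",(k-(a+b)/2)@d)
s=manip.state();print(Ro.from_quat(s["eef_rot"]).as_matrix().round(3))
E
```

```text
[[0.5405, 0.2192, 0.057], [0.4164, 0.2087, 0.057], [0.5676, -0.1117, 0.057], [0.4446, -0.1221, 0.057]] [ 0.499  -0.0326  0.117 ]
0.3319872991843285 mid [0.49224678 0.04850867 0.057     ]
axis angle 1.654083460232151 1.6549419168194084
[-0.08346616  0.99651061  0.        ] knob s -0.08143307666686098
[[ 0.959  0.285 -0.   ]
 [ 0.285 -0.959  0.001]
 [-0.    -0.001 -1.   ]]
```

>>> jog_arm:
  commands:
    - [85,[0.0625,-0.0635,0],[0,0,0]]
    - [85,[0.0625,-0.0635,0],[0,0,0]]
    - [85,[0.0625,-0.0635,0],[0,0,0]]
    - [85,[0.0625,-0.0635,0],[0,0,0]]
    - [85,[0.0625,-0.0635,0],[0,0,0]]

```text
time: 0.82
tcp_pos: [0.2902, -0.4249, 0.2313]
eef_rot: [0.99, 0.144, -0.0, 0.0]
contact_force: [1.3, 0.7, -0.3]
width: 0.0849
gripper_force: 0.0
```

>>> jog_arm:
  commands:
    - [85,[0.0625,-0.0635,0],[0,0,0]]
    - [85,[0.0625,-0.0635,0],[0,0,0]]
    - [85,[0.0625,-0.0635,0],[0,0,0]]
    - [85,[0.0625,-0.0635,0],[0,0,0]]
    - [85,[0.0625,-0.0635,0],[0,0,0]]

```text
time: 1.45
tcp_pos: [0.3947, -0.2283, 0.2314]
eef_rot: [0.99, 0.144, 0.0, 0.0]
contact_force: [1.3, -0.2, 0.6]
width: 0.0851
gripper_force: 0.0
```

>>> jog_arm:
  commands:
    - [85,[0.0625,-0.0635,0],[0,0,0]]
    - [85,[0.0625,-0.0635,0],[0,0,0]]
    - [85,[0.0625,-0.0635,0],[0,0,0]]
    - [85,[0.0625,-0.0635,0],[0,0,0]]
    - [85,[0.0625,-0.0635,0],[0,0,0]]

```text
time: 2.08
tcp_pos: [0.4993, -0.0318, 0.2314]
eef_rot: [0.99, 0.144, 0.0, 0.0]
contact_force: [1.1, -0.4, -0.9]
width: 0.0847
gripper_force: 0.0
```

>>> jog_arm:
  commands:
    - [85,[0,0,0],[0,0,-0.0234]]
    - [85,[0,0,0],[0,0,-0.0234]]
    - [85,[0,0,0],[0,0,-0.0234]]
    - [85,[0,0,0],[0,0,-0.0234]]
    - [85,[0,0,0],[0,0,-0.0234]]

```text
time: 2.7
tcp_pos: [0.4987, -0.0331, 0.2312]
eef_rot: [0.871, 0.492, -0.0, -0.0]
contact_force: [-0.1, -0.4, 0.0]
width: 0.085
gripper_force: 0.0
```

```bash
python3 - <<'E'
from h import *
s=manip.state();print(s["time"],s["tcp_pos"],s["joint_positions"].round(3),Ro.from_quat(s["eef_rot"]).as_matrix().round(3))
E
```

```text
2.7 [ 0.49867748 -0.03305678  0.23121818] [ 0.549  0.064 -0.59   1.796  0.037  1.293 -0.592] [[ 0.516  0.857 -0.   ]
 [ 0.857 -0.516 -0.   ]
 [-0.    -0.    -1.   ]]
```

>>> jog_arm:
  commands:
    - [85,[0,0,0],[0,0,-0.0234]]
    - [85,[0,0,0],[0,0,-0.0234]]
    - [85,[0,0,0],[0,0,-0.0234]]
    - [85,[0,0,0],[0,0,-0.0234]]
    - [85,[0,0,0],[0,0,-0.0234]]

```text
time: 3.32
tcp_pos: [0.4987, -0.0331, 0.2312]
eef_rot: [0.636, 0.772, -0.0, -0.0]
contact_force: [-0.5, -0.4, 0.0]
width: 0.0848
gripper_force: 0.0
```

>>> jog_arm:
  commands:
    - [85,[0,0,0],[0,0,-0.0234]]
    - [85,[0,0,0],[0,0,-0.0234]]
    - [85,[0,0,0],[0,0,-0.0234]]
    - [85,[0,0,0],[0,0,-0.0234]]
    - [85,[0,0,0],[0,0,-0.0234]]

```text
time: 3.95
tcp_pos: [0.4987, -0.0331, 0.2313]
eef_rot: [0.316, 0.949, -0.0, -0.0]
contact_force: [0.0, 0.4, 0.1]
width: 0.085
gripper_force: 0.0
```

>>> jog_arm:
  commands:
    - [85,[0,0,0],[0,0,-0.0234]]
    - [85,[0,0,0],[0,0,-0.0234]]
    - [85,[0,0,0],[0,0,-0.0234]]
    - [85,[0,0,0],[0,0,-0.0234]]
    - [85,[0,0,0],[0,0,-0.0234]]

```text
time: 4.58
tcp_pos: [0.4987, -0.0331, 0.2312]
eef_rot: [-0.046, 0.999, -0.0, -0.0]
contact_force: [-0.3, 0.8, 0.1]
width: 0.0851
gripper_force: 0.0
```

```bash
python3 - <<'E'
from h import *
s=manip.state();print(s["time"],s["tcp_pos"],s["joint_positions"].round(3),Ro.from_quat(s["eef_rot"]).as_matrix().round(3))
c=cam("wrist","w1")
for X in ([.499,-.033,.117],[.499,-.033,.078]):print(proj(c,np.array(X)))
E
```

```text
4.575 [ 0.49869589 -0.03307691  0.23122838] [ 0.63   0.071 -0.675  1.793  0.046  1.294  1.607] [[-0.996 -0.092 -0.   ]
 [-0.092  0.996 -0.   ]
 [ 0.     0.    -1.   ]]
[np.float64(319.1094148917084), np.float64(195.0116007108478)]
[np.float64(319.27677777278893), np.float64(184.83736245175015)]
```

View pics/w1.png

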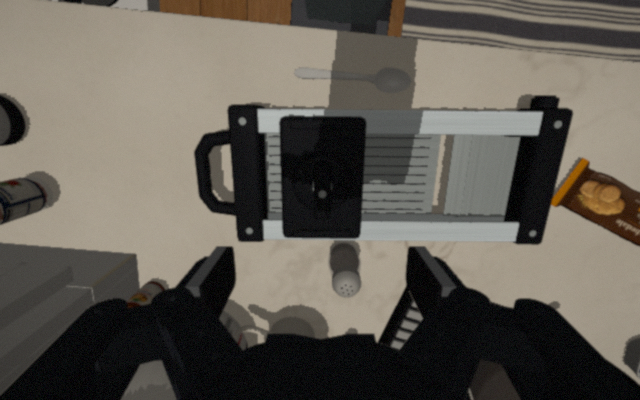

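The wrist picture shows the knob dot at (322,194) against a predicted (319,195), so the estimate is right to about 2 mm. The fingers straddle the knob with room to spare, so I descend.

>>> jog_arm:
  commands:
    - [85,[0,0.004,0.057],[0,0,0]]
    - [85,[0,0,0.057],[0,0,0]]
    - [85,[0,0,0.057],[0,0,0]]
    - [85,[0,0,0.057],[0,0,0]]
    - [85,[0,0,0.057],[0,0,0]]
  force: 40

```text
time: 5.25
tcp_pos: [0.4985, -0.0311, 0.0879]
eef_rot: [-0.042, 0.999, -0.0, 0.0]
contact_force: [0.3, 0.1, -0.8]
width: 0.0851
gripper_force: 0.0
```

>>> jog_arm:
  commands:
    - [10,[0,0,0],[0,0,0]]
    - [10,[0,0,0],[0,0,0]]
    - [10,[0,0,0],[0,0,0]]
    - [10,[0,0,0],[0,0,0]]
    - [10,[0,0,0],[0,0,0]]
  force: 40

```text
time: 5.88
tcp_pos: [0.4993, -0.0312, 0.0899]
eef_rot: [-0.044, 0.999, -0.0, 0.001]
contact_force: [-0.9, -0.7, 5.8]
width: 0.0152
gripper_force: 43.5
```

```bash
python3 - <<'E'
from h import *
s=manip.state();print(s["time"],s["tcp_pos"],s["width"],s["gripper_force"],s["contact_force"],s["wrist_torque"])
E
```

```text
5.875 [ 0.4993012  -0.03115542  0.08989393] 0.01518969503847174 43.50933909416199 [-0.90593531 -0.67390387  5.81594893] [ 0.01618345  0.28170313 -0.11140114]
```

>>> jog_arm:
  commands:
    - [10,[0,0,-0.003],[0,0,0]]
    - [10,[0,0.006,0],[0,0,0]]
    - [10,[0,0.006,0],[0,0,0]]
    - [10,[0,0.006,0],[0,0,0]]
    - [10,[0,0.006,0],[0,0,0]]

```text
time: 6.5
tcp_pos: [0.4982, -0.0194, 0.0901]
eef_rot: [-0.044, 0.999, 0.0, 0.001]
contact_force: [7.1, -1.3, -11.3]
width: 0.0153
gripper_force: 41.2
```

>>> jog_arm:
  commands:
    - [10,[0,0.004,0],[0,0,0]]
    - [10,[0,0.004,0],[0,0,0]]
    - [10,[0,0.004,0],[0,0,0]]
    - [10,[0,0.004,0],[0,0,0]]
    - [10,[0,0.004,0],[0,0,0]]

```text
time: 7.12
tcp_pos: [0.4974, -0.0095, 0.0901]
eef_rot: [-0.044, 0.999, 0.0, 0.001]
contact_force: [6.4, -1.4, -10.6]
width: 0.0157
gripper_force: 41.2
```

>>> jog_arm:
  commands:
    - [10,[-0.001,0,0.002],[0,0,0]]
    - [10,[0,0.004,0],[0,0,0]]
    - [10,[0,0.004,0],[0,0,0]]
    - [10,[0,0.004,0],[0,0,0]]
    - [10,[0,0.004,0],[0,0,0]]

```text
time: 7.75
tcp_pos: [0.4968, -0.0013, 0.0899]
eef_rot: [-0.044, 0.999, -0.0, 0.0]
contact_force: [-1.4, -2.0, 5.4]
width: 0.0154
gripper_force: 43.4
```

>>> jog_arm:
  commands:
    - [10,[0,0.004,0],[0,0,0]]
    - [10,[0,0.004,0],[0,0,0]]
    - [10,[0,0.004,0],[0,0,0]]
    - [10,[0,0.004,0],[0,0,0]]
    - [10,[0,0.004,0],[0,0,0]]

```text
time: 8.38
tcp_pos: [0.496, 0.0087, 0.0899]
eef_rot: [-0.044, 0.999, -0.0, 0.0]
contact_force: [-1.6, -1.6, 5.3]
width: 0.015
gripper_force: 43.4
```

>>> jog_arm:
  commands:
    - [10,[0,0.004,-0.0007],[0,0,0]]
    - [10,[0,0.004,0],[0,0,0]]
    - [10,[0,0.004,0],[0,0,0]]
    - [10,[0,0.004,0],[0,0,0]]
    - [10,[0,0.004,0],[0,0,0]]

```text
time: 9.0
tcp_pos: [0.4953, 0.016, 0.0899]
eef_rot: [-0.043, 0.999, -0.002, 0.0]
contact_force: [1.9, -10.9, 3.3]
width: 0.0151
gripper_force: 43.2
```

>>> jog_arm:
  commands:
    - [10,[0,0.004,0],[0,0,0]]
    - [10,[0,0.004,0],[0,0,0]]
    - [10,[0,0.004,0],[0,0,0]]
    - [10,[0,0.004,0],[0,0,0]]
    - [10,[0,0.004,0],[0,0,0]]

```text
time: 9.62
tcp_pos: [0.4942, 0.0292, 0.0899]
eef_rot: [-0.044, 0.999, 0.0, 0.0]
contact_force: [2.7, -1.8, 4.1]
width: 0.0151
gripper_force: 43.3
```

The force peaked at about 11 N and then dropped to 2 N, so the carriage is free of the sticky spot. I move on and slow down before the earliest possible stop.

>>> jog_arm:
  commands:
    - [10,[-0.0005,0.008,0],[0,0,0]]
    - [10,[0,0.008,0],[0,0,0]]
    - [10,[0,0.008,0],[0,0,0]]
    - [10,[0,0.008,0],[0,0,0]]
    - [10,[0,0.008,0],[0,0,0]]

```text
time: 10.25
tcp_pos: [0.4926, 0.0492, 0.0899]
eef_rot: [-0.044, 0.999, 0.0, 0.0]
contact_force: [2.3, -1.2, 4.8]
width: 0.0154
gripper_force: 43.5
```

>>> jog_arm:
  commands:
    - [10,[-0.0005,0.008,0],[0,0,0]]
    - [10,[0,0.008,0],[0,0,0]]
    - [10,[0,0.008,0],[0,0,0]]
    - [10,[0,0.008,0],[0,0,0]]
    - [10,[0,0.008,0],[0,0,0]]

```text
time: 10.88
tcp_pos: [0.4909, 0.0691, 0.0899]
eef_rot: [-0.044, 0.999, 0.0, 0.0]
contact_force: [1.3, -1.7, 6.3]
width: 0.0151
gripper_force: 43.6
```

>>> jog_arm:
  commands:
    - [10,[-0.0005,0.004,0],[0,0,0]]
    - [10,[0,0.004,0],[0,0,0]]
    - [10,[0,0.004,0],[0,0,0]]
    - [10,[0,0.004,0],[0,0,0]]
    - [10,[0,0.004,0],[0,0,0]]

```text
time: 11.5
tcp_pos: [0.4901, 0.0791, 0.0899]
eef_rot: [-0.044, 0.999, 0.0, -0.0]
contact_force: [1.2, -0.9, 6.7]
width: 0.0154
gripper_force: 43.6
```

>>> jog_arm:
  commands:
    - [10,[0,0.004,-0.0004],[0,0,0]]
    - [10,[0,0.004,0],[0,0,0]]
    - [10,[0,0.004,0],[0,0,0]]
    - [10,[0,0.003,0],[0,0,0]]
    - [10,[0,0.003,0],[0,0,0]]

```text
time: 12.12
tcp_pos: [0.4894, 0.0878, 0.0899]
eef_rot: [-0.044, 0.999, 0.0, -0.0]
contact_force: [0.8, -2.4, 4.5]
width: 0.0152
gripper_force: 43.4
```

>>> jog_arm:
  commands:
    - [10,[0,0.002,0],[0,0,0]]
    - [10,[0,0.002,0],[0,0,0]]
    - [10,[0,0.002,0],[0,0,0]]
    - [10,[0,0.002,0],[0,0,0]]
    - [10,[0,0.002,0],[0,0,0]]

```text
time: 12.75
tcp_pos: [0.489, 0.0928, 0.0899]
eef_rot: [-0.044, 0.999, 0.0, -0.0]
contact_force: [2.4, -1.5, 5.7]
width: 0.0154
gripper_force: 43.4
```

>>> jog_arm:
  commands:
    - [10,[0,0.0016,0],[0,0,0]]
    - [10,[0,0.0016,0],[0,0,0]]
    - [10,[0,0.0016,0],[0,0,0]]
    - [10,[0,0.0016,0],[0,0,0]]
    - [10,[0,0.0016,0],[0,0,0]]

```text
time: 13.38
tcp_pos: [0.4886, 0.0967, 0.0899]
eef_rot: [-0.044, 0.999, 0.0, -0.0]
contact_force: [1.5, -1.6, 4.9]
width: 0.0155
gripper_force: 43.4
```

>>> jog_arm:
  commands:
    - [10,[0,0.0016,0],[0,0,0]]
    - [10,[0,0.0016,0],[0,0,0]]
    - [10,[0,0.0016,0],[0,0,0]]
    - [10,[0,0.0016,0],[0,0,0]]
    - [10,[0,0.0016,0],[0,0,0]]

```text
time: 14.0
tcp_pos: [0.4883, 0.1007, 0.0899]
eef_rot: [-0.044, 0.999, 0.0, -0.0]
contact_force: [1.1, -1.9, 4.5]
width: 0.0153
gripper_force: 43.4
```

>>> jog_arm:
  commands:
    - [10,[0,0.0016,0],[0,0,0]]
    - [10,[0,0.0016,0],[0,0,0]]
    - [10,[0,0.0016,0],[0,0,0]]
    - [10,[0,0.0016,0],[0,0,0]]
    - [10,[0,0.0016,0],[0,0,0]]

```text
time: 14.62
tcp_pos: [0.488, 0.1047, 0.0899]
eef_rot: [-0.044, 0.999, 0.0, 0.0]
contact_force: [1.9, -1.6, 5.6]
width: 0.0153
gripper_force: 43.4
```

>>> jog_arm:
  commands:
    - [10,[0,0.0016,0],[0,0,0]]
    - [10,[0,0.0016,0],[0,0,0]]
    - [10,[0,0.0016,0],[0,0,0]]
    - [10,[0,0.0016,0],[0,0,0]]
    - [10,[0,0.0016,0],[0,0,0]]

```text
time: 15.25
tcp_pos: [0.4877, 0.1086, 0.0899]
eef_rot: [-0.044, 0.999, 0.0, 0.0]
contact_force: [2.3, -1.7, 4.8]
width: 0.0156
gripper_force: 43.4
```

>>> jog_arm:
  commands:
    - [10,[0,0.0016,0],[0,0,0]]
    - [10,[0,0.0016,0],[0,0,0]]
    - [10,[0,0.0016,0],[0,0,0]]
    - [10,[0,0.0016,0],[0,0,0]]
    - [10,[0,0.0016,0],[0,0,0]]

```text
time: 15.88
tcp_pos: [0.4873, 0.1126, 0.0899]
eef_rot: [-0.044, 0.999, 0.0, 0.0]
contact_force: [2.2, -0.9, 5.0]
width: 0.0152
gripper_force: 43.4
```

>>> jog_arm:
  commands:
    - [10,[0,0.0016,0],[0,0,0]]
    - [10,[0,0.0016,0],[0,0,0]]
    - [10,[0,0.0016,0],[0,0,0]]
    - [10,[0,0.0016,0],[0,0,0]]
    - [10,[0,0.0016,0],[0,0,0]]

```text
time: 16.5
tcp_pos: [0.487, 0.1165, 0.0899]
eef_rot: [-0.044, 0.999, 0.0, 0.0]
contact_force: [2.1, -1.6, 5.1]
width: 0.0148
gripper_force: 43.4
```

>>> jog_arm:
  commands:
    - [10,[-0.0004,0.0016,0],[0,0,0]]
    - [10,[0,0.0016,0],[0,0,0]]
    - [10,[0,0.0016,0],[0,0,0]]
    - [10,[0,0.0016,0],[0,0,0]]
    - [10,[0,0.0016,0],[0,0,0]]

```text
time: 17.12
tcp_pos: [0.4867, 0.1205, 0.0899]
eef_rot: [-0.044, 0.999, -0.0, -0.0]
contact_force: [2.5, -1.6, 5.8]
width: 0.0153
gripper_force: 43.5
```

>>> jog_arm:
  commands:
    - [10,[0,0.0016,0],[0,0,0]]
    - [10,[0,0.0016,0],[0,0,0]]
    - [10,[0,0.0016,0],[0,0,0]]
    - [10,[0,0.0016,0],[0,0,0]]
    - [10,[0,0.0016,0],[0,0,0]]

```text
time: 17.75
tcp_pos: [0.4864, 0.1245, 0.0899]
eef_rot: [-0.044, 0.999, -0.0, -0.0]
contact_force: [1.8, -0.7, 5.3]
width: 0.0154
gripper_force: 43.5
```

>>> jog_arm:
  commands:
    - [10,[0,0.0016,0],[0,0,0]]
    - [10,[0,0.0016,0],[0,0,0]]
    - [10,[0,0.0016,0],[0,0,0]]
    - [10,[0,0.0016,0],[0,0,0]]
    - [10,[0,0.0016,0],[0,0,0]]

```text
time: 18.38
tcp_pos: [0.486, 0.1285, 0.0899]
eef_rot: [-0.044, 0.999, -0.0, -0.0]
contact_force: [1.6, -1.6, 6.2]
width: 0.0155
gripper_force: 43.5
```

>>> jog_arm:
  commands:
    - [10,[0,0.0016,0],[0,0,0]]
    - [10,[0,0.0016,0],[0,0,0]]
    - [10,[0,0.0016,0],[0,0,0]]
    - [10,[0,0.0016,0],[0,0,0]]
    - [10,[0,0.0016,0],[0,0,0]]

```text
time: 19.0
tcp_pos: [0.4857, 0.1325, 0.0899]
eef_rot: [-0.044, 0.999, -0.0, -0.0]
contact_force: [2.5, -1.7, 5.9]
width: 0.0156
gripper_force: 43.4
```

>>> jog_arm:
  commands:
    - [10,[0,0.0016,0],[0,0,0]]
    - [10,[0,0.0016,0],[0,0,0]]
    - [10,[0,0.0016,0],[0,0,0]]
    - [10,[0,0.0016,0],[0,0,0]]
    - [10,[0,0.0016,0],[0,0,0]]

```text
time: 19.62
tcp_pos: [0.4853, 0.1365, 0.0899]
eef_rot: [-0.044, 0.999, 0.0, -0.0]
contact_force: [2.6, -1.2, 5.0]
width: 0.0152
gripper_force: 43.4
```

>>> jog_arm:
  commands:
    - [10,[0,0.0016,0],[0,0,0]]
    - [10,[0,0.0016,0],[0,0,0]]
    - [10,[0,0.0016,0],[0,0,0]]
    - [10,[0,0.0016,0],[0,0,0]]
    - [10,[0,0.0016,0],[0,0,0]]

```text
time: 20.25
tcp_pos: [0.4851, 0.1401, 0.0899]
eef_rot: [-0.044, 0.999, -0.0, -0.0]
contact_force: [2.9, -3.5, 6.3]
width: 0.0151
gripper_force: 43.6
```

The force is starting to rise, so the carriage has met the buffer. I press on gently.

>>> jog_arm:
  commands:
    - [10,[0,0.001,0],[0,0,0]]
    - [10,[0,0.001,0],[0,0,0]]
    - [10,[0,0.001,0],[0,0,0]]
    - [10,[0,0,0],[0,0,0]]
    - [10,[0,0,0],[0,0,0]]

```text
time: 20.88
tcp_pos: [0.485, 0.1407, 0.0899]
eef_rot: [-0.043, 0.999, -0.001, -0.0]
contact_force: [2.0, -6.3, 7.2]
width: 0.0152
gripper_force: 43.7
```

>>> jog_arm:
  commands:
    - [10,[0,0,-0.0004],[0,0,0.015]]
    - [10,[0,0,0],[0,0,0.015]]
    - [10,[0,0,0],[0,0,0.015]]
    - [10,[0,0,0],[0,0,0.015]]
    - [10,[0,0,0],[0,0,0]]

```text
time: 21.5
tcp_pos: [0.485, 0.1404, 0.0899]
eef_rot: [0.145, 0.989, -0.001, -0.0]
contact_force: [3.7, -6.8, 4.9]
width: 0.015
gripper_force: 43.4
```

```bash
python3 - <<'E'
from h import *
s=manip.state();print(s["tcp_pos"],s["contact_force"],s["wrist_torque"],s["joint_positions"].round(3),Ro.from_quat(s["eef_rot"]).as_matrix().round(3))
E
```

```text
[0.48496661 0.14044412 0.0899133 ] [ 3.73515641 -6.81092153  4.89686976] [-1.22032542 -0.66386707 -0.03106859] [ 0.276  0.241 -0.716  1.947  0.186  1.02   0.755] [[-0.958  0.288 -0.   ]
 [ 0.288  0.958 -0.002]
 [-0.    -0.002 -1.   ]]
```

The knob has gone past 0.2 rad with no torque, so the bolt is entering the slot.

>>> jog_arm:
  commands:
    - [10,[0,0,0],[0,0,0.018]]
    - [10,[0,0,0],[0,0,0.018]]
    - [10,[0,0,0],[0,0,0.018]]
    - [10,[0,0,0],[0,0,0.018]]
    - [10,[0,0,0],[0,0,0.018]]

```text
time: 22.12
tcp_pos: [0.4847, 0.1402, 0.0899]
eef_rot: [0.417, 0.909, -0.001, 0.0]
contact_force: [2.0, -7.2, 6.5]
width: 0.0154
gripper_force: 43.6
```

>>> jog_arm:
  commands:
    - [10,[0,0,0],[0,0,0.012]]
    - [10,[0,0,0],[0,0,0.012]]
    - [10,[0,0,0],[0,0,0.012]]
    - [10,[0,0,0],[0,0,0.008]]
    - [10,[0,0,0],[0,0,0]]

```text
time: 22.75
tcp_pos: [0.4846, 0.1402, 0.0899]
eef_rot: [0.536, 0.844, -0.001, 0.0]
contact_force: [0.5, -6.9, 7.6]
width: 0.0155
gripper_force: 43.8
```

```bash
python3 - <<'E'
from h import *
s=manip.state();M=Ro.from_quat(s["eef_rot"]).as_matrix();print(s["tcp_pos"],s["contact_force"],s["wrist_torque"],M[:2,1],np.arctan2(M[0,1],M[1,1])+.0835)
E
```

```text
[0.48459083 0.14020598 0.08989769] [ 0.53265332 -6.87135122  7.56401348] [-1.47671933 -0.26440178  0.42263543] [0.90530975 0.42474754] 1.2156124388987792
```

>>> jog_arm:
  commands:
    - [10,[0,0,0],[0,0,0.005]]
    - [10,[0,0,0],[0,0,0]]
    - [40,[0,0,0],[0,0,0]]
    - [40,[0,0,0],[0,0,0]]
    - [40,[0,0,0],[0,0,0]]

```text
time: 23.38
tcp_pos: [0.4844, 0.1422, 0.0897]
eef_rot: [0.549, 0.836, -0.0, -0.0]
contact_force: [0.2, 0.2, -0.3]
width: 0.04
gripper_force: 0.0
```

>>> jog_arm:
  commands:
    - [40,[0,0,0],[0,0,0]]
    - [40,[0,0,-0.02],[0,0,0]]
    - [40,[0,0,-0.05],[0,0,0]]
    - [40,[0,0,-0.08],[0,0,0]]
    - [40,[0,0,-0.08],[0,0,0]]

```text
time: 24.0
tcp_pos: [0.4847, 0.1421, 0.207]
eef_rot: [0.549, 0.836, 0.0, 0.0]
contact_force: [0.6, -0.8, -0.7]
width: 0.04
gripper_force: 0.0
```

```bash
python3 - <<'E'
from h import *
c=cam("wrist","w2");cam("top","t2");print(manip.state()["contact_force"],proj(c,np.array([.4846,.1402,.117])))
E
```

```text
[ 0.69471503  0.86806121 -0.43022945] [np.float64(319.4583761422133), np.float64(205.3251722702687)]
```

View pics/w2.png

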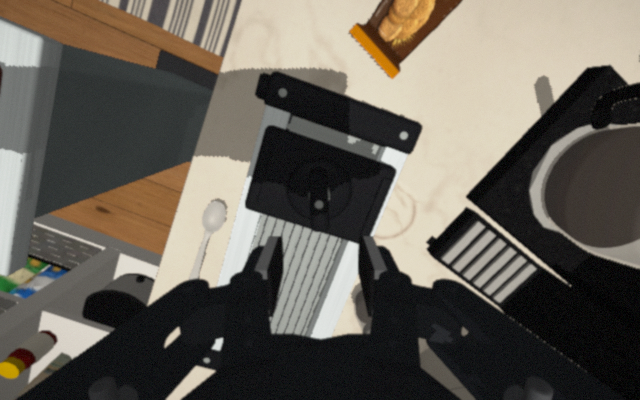

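The wrist picture shows the carriage parked, with the knob dot at (319,204) as predicted, so it didn't spring back. The bar is turned about 70° from across the rails, the gripper is clear, and the spoon, shaker and packet haven't moved.

```bash
python3 -c "
from station import manip
print(manip.hand_in())"
```

```text
the job is handed in; nothing more can be done
None
```

The carriage is parked on its buffer and locked (knob turned about 1.2 rad to its end stop), with the gripper clear, and I handed the job in at about 24 s; the highest push I read was about 11 N, at the sticky spot.

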